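# Hang the tool pocket on the post's keyhole stud

## Task

Hang the aluminium tool pocket on the upright post: lift it by its wooden grip, slip the keyhole in its back plate over the post's headed stud and slide it down until it locks behind the head, then let go so that it hangs upright, flat against the post. Feel for the stud and never force the pocket or push hard on the post, and leave the other things on the bench where they are.

Things in the scene. Friction and masses are not known exactly. Their poses are not given: they have to be found in the camera images.
- pocket: Loose aluminium tool pocket, about 280 g, upright on the bench. Origin: middle of the bottom edge of its flat back face; x out of that face to its front, z up. Back plate x 0-5 mm, 76 mm wide, 100 mm tall; open tray in front x 5-55 mm, 76 wide, 40 tall, 3 mm walls; flange on top (z 100-105 mm, x 0-42 mm, 44 wide) carries the grip. Centre of mass about 19 mm ahead of the back face.
- grip (a point): Centre of the wooden grip block on top of the pocket: 24 x 24 mm, 45 mm tall, faces square to the pocket's axes; centre 22 mm ahead of the back face, 127.5 mm above the pocket's underside. Axes as the pocket's.
- keyhole (a point): Centre of the keyhole's entry on the plate's back face, 56 mm above the pocket's underside; axes as the pocket's. Entry: hole 22 mm across (square with cut corners); 45-degree shoulders lead up into a vertical slot 11.5 mm wide, closed 26 mm above this centre. Locked home, the stud's axis lies 22 mm above this centre. Plate 5 mm thick.
- post: Fixed upright steel channel, 41 x 41 mm, 188 mm tall, on a 90 x 90 x 6 mm foot plate that reaches 20 mm ahead of the front face. Origin on the bench below the middle of its front face; z up, x straight out of that face (roughly away from the robot). A headed steel stud stands out of the face along x, on its centre line. The pocket hangs with its axes along these.
- mark (a point): Lower end of the post's dark vertical slot, on the middle of the front face, 115 mm above the bench; axes as the post's. The stud is clamped in the slot, immovable, somewhere from 15 to 55 mm straight above this point (height not measured; same y). Stud: 8 mm round stem, 8 mm long from face to head; head 17 mm in diameter, 4 mm thick, its tip 12 mm from the face.
- pot: Bystander: white ceramic pot, 100 mm across the rim, 95 mm tall, upright. Origin at the centre of its underside.
- trowel: Bystander: orange trowel with rubber grip, about 300 mm long, lying along its x axis (blade to +x), 30 mm high. Origin on the bench near its middle.
- dibber: Bystander: bamboo dibber with a T handle, 180 mm long, lying along its x axis, the 90 mm cross handle at -x. Origin on the bench at mid-length.
- caddy: Bystander: lidded aluminium caddy with a spring latch, 136 x 186 mm, 134 mm tall (164 mm with its bail), heavy. Origin at the centre of its underside.
Mind the look-alikes: they are no part of the job. Several things have the shape of the pocket; the one meant has the colours described above.

How it is judged (in metres and radians):
On the way, in this order (a step that is already met when the one before it is completed fails the run):
1. the pocket is lifted clear of the bench (height (world z) of pocket above 0.03 m), for 0.1 s.
2. the stud's head is through the keyhole: back plate against the post at stud height (x of keyhole in the frame of mark between -0.004 and 0.006 m and y of keyhole in the frame of mark between -0.006 and 0.006 m and z of keyhole in the frame of mark between -0.01 and 0.06 m), for 0.1 s.
At the end, for the whole second after the job is handed in: Released and at rest, the pocket hangs locked on the stud: at the keyhole its back is within 6 mm of the post's face and of its centre line, the entry centre 22 mm below the stud (from 10 mm below to 36 above the mark), tilt under 0.17 rad, carried by the post (x of keyhole in the frame of mark between -0.004 and 0.006 m and y of keyhole in the frame of mark between -0.006 and 0.006 m and z of keyhole in the frame of mark between -0.01 and 0.036 m and angle between keyhole's own z axis and vertical below 0.17 rad and linear speed of pocket below 0.02 m/s and angular speed of pocket below 0.2 rad/s and contact force between pocket and post above 0.5 N and contact force between pocket and the fingers below 0.1 N); the robot touches nothing.
It fails at once if pocket and post (with its stud) press on each other with more than 25 N (contact force between pocket and post above 25 N).
It fails at once if the robot presses on the post with more than 25 N (contact force between any of the fingers, the arm and post above 25 N).
It fails at once if a bystander is moved more than 15 mm (distance of any of pot, trowel, dibber, caddy from where it was at the start of the episode above 0.015 m).
It fails at once if the pocket is tipped over (more than 0.7 rad) (angle between grip's own z axis and vertical above 0.7 rad).
It also fails if it takes over 67 s, if anything falls off the work surface, if the arm or the gripper's body presses on something with over 40 N, if the wrist force passes 120 N, or if a joint passes its speed limit or range.

## Robot

A 7-joint arm with a two-finger parallel gripper is mounted at the origin on the work surface. World frame = base frame: x ahead of the robot, y to its left, z up, the work surface at z = 0. Lengths are in m, angles in degrees, forces in N, time in s.
With the tool pointing down it reaches from about 0.4 to 0.925 m from the base axis. Payload 4.1 kg.
Tool frame: the origin (TCP) lies at the very end of the fingers, on their centre line; the grasp point (between the pads) lies 19 mm behind it; z points along the fingers, y is the direction in which the jaws open and shut (so a half turn about z gives the same grasp; the last joint's range is limited). The gripper opens to 85 mm and grips with 20 to 120 N. Pads are 22 mm wide; open, the fingers measure 114 mm over their backs; the gripper's body (76 mm by 85 mm) begins 54 mm behind the grasp point. The pads swing forward as they close: fully open they stand 13 mm farther back than shut.
Start: joints at [61.192, 22.827, 2.584, 88.041, -1.071, 69.15, -2.905], TCP at [0.255, -0.598, 0.231] pointing down, gripper open.
Joint ranges: [-161.44, 161.44], [-28.35, 127.94], [-78.24, 83.42], [0, 140.83], [-78.03, 258.03], [13.02, 114.36], [-168.23, 168.23]. Speed limits (degrees/s): [147.25, 147.25, 180, 180, 180, 180, 180].

## Interface

Orientations are given as a 3x3 rotation matrix whose columns are the frame's x, y, z axes.
In Python, from plant import r, set_gripper, solver, grab_frame gives the robot as it stands. The module is installed in compiled form; this text tells all that it offers. Calls block until the motion is done:
- r.movep(position, orientation): joint-space move of the TCP to a pose.
- r.move_l(position, orientation=None, vel=0.15, stop_force=None): straight line of the TCP; orientation=None keeps the orientation; vel is the mean speed in m/s. With stop_force (N) it stops when the force on the tool has changed by that much, and returns True; else False.
- r.goto_joints(angles): joint-space move.
- set_gripper(opening, grasp_force=None): opening from 0.0 (shut) to 1.0 (fully open); grasp_force is the grip in N (None keeps the last); returns when the fingers have stopped.
- r.wait(seconds).
- solver.solve_ik(position, orientation): joint angles nearest the present ones, or None.
- r.state(): the state.
- grab_frame(name): name is "side" or "top"; returns a dict with "color" (480x640x3 uint8, red, green, blue), "z_map" (480x640 float32, m along the optical axis (not along the pixel's ray), 0 where there is no reading), "K" (3x3 intrinsics, pixels), "R" (3x3) and "t" (3): a world point X has camera coordinates R X + t. Camera axes: x right, y down, z forward; pixel columns grow to the right and rows downward; lengths in m; the calibration is good to about 2 mm. A picture is of the moment at which its call begins.
A pose or a line that the arm cannot do raises r.Unreachable and nothing moves.
- r.hand_in(): hands the job in, once; it reports no verdict.
The state is a dict: "time_s": time; "joints": joint angles; "qd": joint speeds; "joint_torque": joint torques, N m; "tool_pos": TCP position; "tcp_rot": TCP orientation; "wrist_force": force on the tool from outside, world axes, zero at the start; "wrist_torque": the same for the moment, N m; "gripper_width": opening from 0.0 (shut) to 1.0 (fully open).
Only numpy, scipy, OpenCV 4.12 (cv2) and the standard library are available. Lean on these libraries where they do the work, as an engineer would, in place of code of your own. Each camera call takes 0.05 s, during which the arm holds its last target.

## Working session

There is one attempt and no reset: what is moved stays moved. The work goes in short steps, each a Python script; the robot and the scene stay as the last script left them, time stands still between calls to the robot, and variables do not carry over. Pictures are saved under pics/ and viewed, and the job is handed in when it is done.

```bash
mkdir -p pics
python3 - <<'E'
from plant import r,grab_frame
import cv2,numpy as np
for n in("side","top"):
    f=grab_frame(n); cv2.imwrite(f"pics/{n}0.png",f["color"][...,::-1]); np.savez(f"{n}0.npz",**f)
    print(n,f["K"].tolist(),f["R"].round(3).tolist(),f["t"])
s=r.state();print(s["time_s"],s["tool_pos"],s["tcp_rot"],s["wrist_force"])
E
```

```text
side [[606.5230245518217, 0.0, 323.3604506393043], [0.0, 606.5230245518217, 244.07081108644513], [0.0, 0.0, 1.0]] [[-0.699, -0.715, -0.001], [-0.505, 0.495, -0.707], [0.507, -0.493, -0.707]] [0.42908553 0.39529388 0.99549275]
top [[465.78921929859854, 0.0, 317.1639861275984], [0.0, 465.78921929859854, 237.9075635001078], [0.0, 0.0, 1.0]] [[-0.007, -1.0, -0.028], [-0.992, 0.011, -0.123], [0.123, 0.027, -0.992]] [-0.01714154  0.63484323  1.07031781]
0.1 [ 0.25518917 -0.59720823  0.23037605] [[ 9.19542361e-01  3.92990147e-01 -7.68339778e-04]
 [ 3.92990884e-01 -9.19541093e-01  1.53082886e-03]
 [-1.04919340e-04 -1.70961251e-03 -9.99998533e-01]] [-0.67948511 -0.2523361   0.07560898]
```

View pics/side0.png

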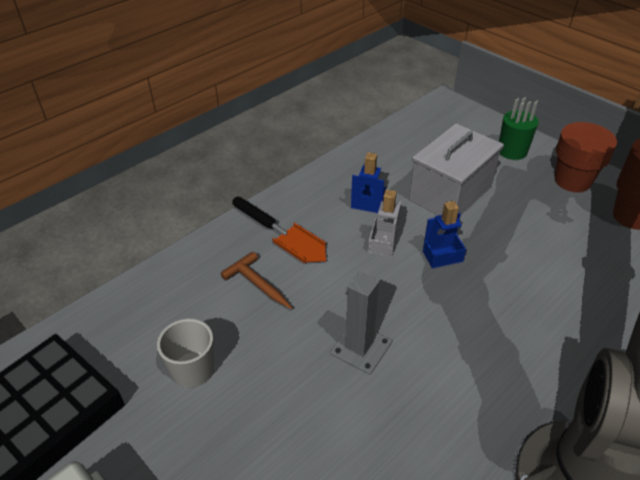

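View pics/top0.png

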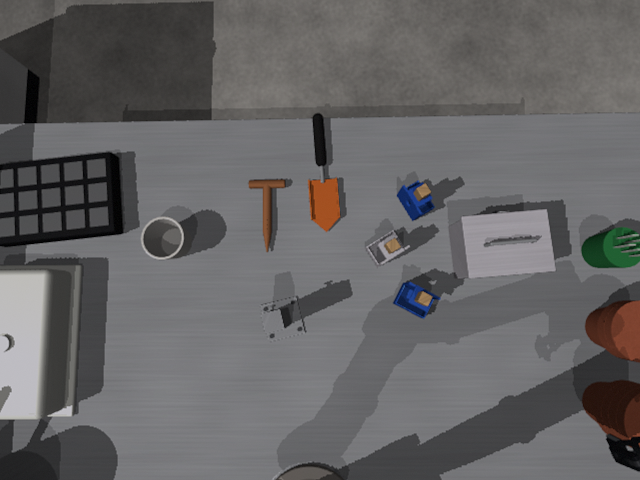

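Three things have the pocket's shape. Two are blue, at top (415,199) and (416,298). One is bare aluminium with a wooden grip, at top (388,247) and side (385,225). The aluminium one fits, and I'll confirm it in an enlarged crop.

Run:
```python
import cv2,numpy as np
a=np.load("side0.npz");b=np.load("top0.npz")
A=cv2.resize(a["color"][170:380,310:480],None,fx=2.8,fy=2.8,interpolation=2)
B=cv2.resize(b["color"][215:355,250:440],None,fx=2.0,fy=2.0,interpolation=2)
c=np.zeros((590,800,3),np.uint8);c[:A.shape[0],:A.shape[1]]=A[:590]
h=min(590,B.shape[0]);w=min(800-A.shape[1],B.shape[1])
B2=cv2.resize(b["color"][215:355,255:435],(w,int(w*140/180)),interpolation=2)
c[:B2.shape[0],A.shape[1]:A.shape[1]+w]=B2[:,:800-A.shape[1]]
cv2.imwrite("pics/crop.png",c[...,::-1])
def cloud(f):
    z=f["z_map"];v,u=np.mgrid[:480,:640];K=f["K"]
    p=np.stack([(u-K[0,2])/K[0,0]*z,(v-K[1,2])/K[1,1]*z,z],-1)
    return (p-f["t"])@f["R"]
for n,f in(("side",a),("top",b)):
    P=cloud(f);np.save(n+"P0.npy",P)
    for nm,uv in (("side",[(389,195),(389,207),(383,248),(365,285),(368,360)]),("top",[(388,247),(393,245),(378,250),(285,316),(288,300)])):
        if nm==n:
            for u,v in uv: print(n,u,v,P[v,u].round(4))
```

```text
side 389 195 [ 0.6021 -0.1832  0.1479]
side 389 207 [ 0.5954 -0.1786  0.1211]
side 383 248 [ 0.5833 -0.156   0.0207]
side 365 285 [0.4432 0.0653 0.1874]
side 368 360 [0.4132 0.0763 0.0022]
top 388 247 [ 0.6004 -0.1774  0.1429]
top 393 245 [ 0.6042 -0.1876  0.1472]
top 378 250 [ 0.6074 -0.1701  0.0062]
top 285 316 [0.4553 0.0449 0.1289]
top 288 300 [0.4883 0.0496 0.0056]
```

View pics/crop.png

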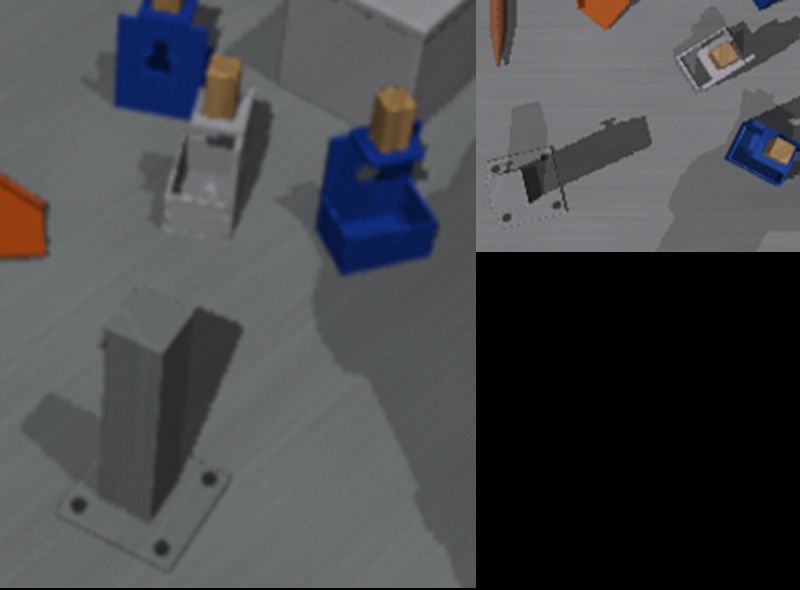

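The crop confirms it: the bare aluminium pocket with the wooden grip is the one meant (side 385,225), its tray pointing left in the top view (+y). A small stud head sticks out on the left edge of the post at about side (346,292). Next I'll fit the poses.

Run:
```python
import cv2,numpy as np
a=np.load("side0.npz");b=np.load("top0.npz")
S=np.load("sideP0.npy");T=np.load("topP0.npy")
def rect(p,nm):
    x=cv2.minAreaRect((p[:,:2]*1000).astype(np.float32)); print(nm,len(p),"z",np.median(p[:,2]).round(4),[np.round(q,1) for q in x], "mean",(p[:,:2].mean(0)*1000).round(1))
def sel(P,u0,u1,v0,v1,z0,z1):
    q=P[v0:v1,u0:u1].reshape(-1,3); return q[(q[:,2]>z0)&(q[:,2]<z1)]
rect(sel(S,340,390,265,300,.180,.196),"post top side")
rect(sel(T,255,315,285,345,.180,.196),"post top top")
rect(sel(T,255,315,285,345,.003,.010),"foot top")
rect(sel(S,325,395,325,375,.003,.010),"foot side")
rect(sel(S,375,405,185,215,.143,.155),"grip top side")
rect(sel(T,375,405,230,260,.140,.158),"grip top top")
rect(sel(T,360,412,228,268,.034,.044),"rim top")
rect(sel(T,360,412,228,268,.085,.112),"flange top")
rect(sel(S,365,402,205,258,.034,.044),"rim side")
rect(sel(T,360,412,228,268,.02,.13),"all top")
# stud
q=S[270:330,335,:]
for v in range(284,302,1): print(v,[ "%d,%d,%d"%tuple(S[v,u]*1000) for u in range(342,354)])
```

```text
post top side 481 z 0.1865 [array([447.1,  65.4]), array([41.8, 43.6]), np.float64(13.0)] mean [445.8  67.1]
post top top 426 z 0.1881 [array([449.1,  64.6]), array([41.1, 41.1]), np.float64(13.5)] mean [449.   64.3]
foot top 954 z 0.0058 [array([454.1,  58.8]), array([143.5, 140.8]), np.float64(89.6)] mean [449.7  52.9]
foot side 918 z 0.0052 [array([440.,  73.]), array([131.9, 100.7]), np.float64(37.4)] mean [428.7  72.7]
grip top side 101 z 0.1484 [array([ 602.6, -186.6]), array([23.2, 26.9]), np.float64(32.8)] mean [ 601.3 -185.4]
grip top top 129 z 0.1503 [array([ 605.4, -187.9]), array([23.7, 23.8]), np.float64(31.1)] mean [ 605.  -187.5]
rim top 101 z 0.0399 [array([ 612.7, -183.7]), array([49.5, 76.1]), np.float64(31.3)] mean [ 620.2 -179.7]
flange top 257 z 0.1052 [array([ 604.5, -188.2]), array([41.9, 75.2]), np.float64(31.8)] mean [ 600.  -187.3]
rim side 145 z 0.0379 [array([ 607.8, -184.3]), array([55.5, 83.4]), np.float64(31.6)] mean [ 609.9 -176.5]
all top 416 z 0.1035 [array([ 610.1, -185. ]), array([54.9, 76.2]), np.float64(31.8)] mean [ 605.3 -183. ]
284 ['587,-29,-
[... 2327 characters left out ...]
 '453,88,165', '451,88,167', '450,87,167']
298 ['558,0,0', '556,-2,-1', '554,-2,0', '556,-7,-4', '551,-5,0', '461,90,157', '458,90,159', '459,86,156', '457,86,158', '455,86,160', '452,87,163', '450,86,163']
299 ['556,1,0', '555,-1,-2', '555,-4,-5', '553,-4,-2', '551,-5,-3', '461,90,155', '460,88,154', '457,88,156', '457,87,155', '454,87,159', '452,87,160', '449,87,162']
300 ['556,0,-5', '553,1,-1', '553,-2,-5', '548,1,2', '548,-2,-1', '463,87,147', '459,89,153', '458,87,152', '456,87,153', '454,87,156', '451,87,158', '450,86,158']
301 ['552,5,0', '552,2,-2', '-4,602,984', '545,3,2', '547,-1,-1', '460,90,149', '458,90,151', '457,89,152', '456,87,151', '454,87,153', '452,86,153', '449,87,156']
```

Run:
```python
import cv2,numpy as np
a=np.load("side0.npz");b=np.load("top0.npz")
c=np.zeros((560,800,3),np.uint8)
A=cv2.resize(a["color"][265:325,330:390],(400,400),interpolation=0);c[:400,:400]=A
B=cv2.resize(b["color"][285:345,255:315],(400,400),interpolation=0);c[:400,400:]=B
cv2.imwrite("pics/crop2.png",c[:400,:,::-1])
d=np.zeros((400,800,3),np.uint8)
d[:,:400]=cv2.resize(a["color"][185:260,355:430],(400,400),interpolation=0)
d[:,400:]=cv2.resize(b["color"][220:275,360:415],(400,400),interpolation=0)
cv2.imwrite("pics/crop3.png",d[:,:,::-1])
```

```text
(no output)
```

View pics/crop2.png

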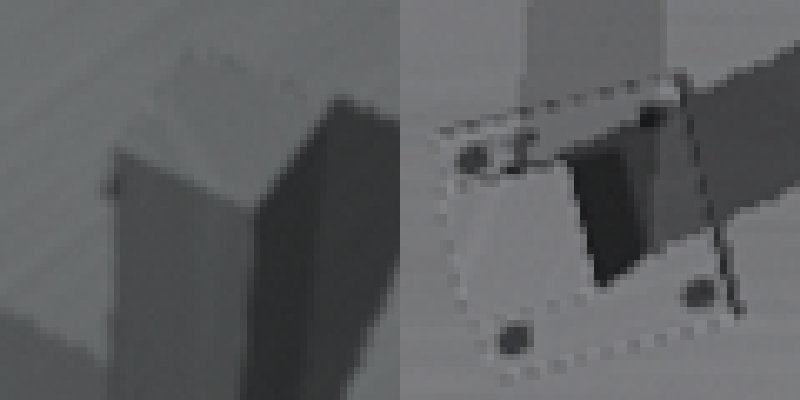

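View pics/crop3.png

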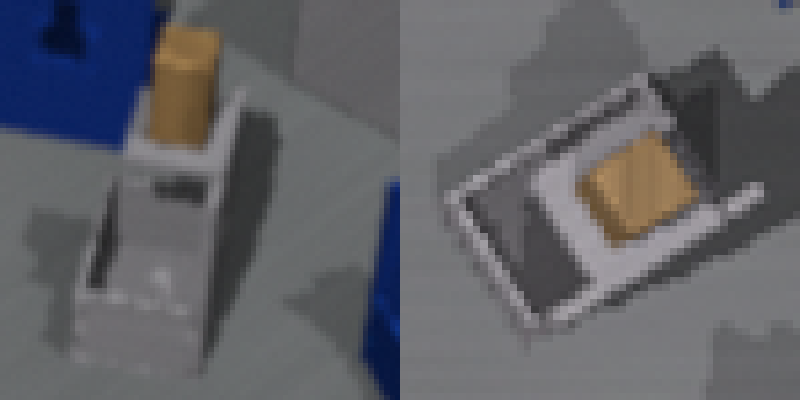

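Poses so far:

| Thing | Position (mm) | Yaw | Notes |
|---|---|---|---|
| Post, front-face middle | about (468.5, 69.5) | 13.3° | |
| Pocket grip | about (605, -188) | about 31.5° | Front toward +x +y, since the tray centre is offset from the grip along (7, 4) mm |

Next I'll refine the stud height.

```bash
cat > h.py <<'E'
import numpy as np
def Rz(d):
    a=np.deg2rad(d);return np.array([[np.cos(a),-np.sin(a),0],[np.sin(a),np.cos(a),0],[0,0,1]])
YP=13.4; F=np.array([.4689,.0694,0.])   # post frame
YK=31.5
def cloud(f):
    z=f["z_map"];v,u=np.mgrid[:480,:640];K=f["K"]
    p=np.stack([(u-K[0,2])/K[0,0]*z,(v-K[1,2])/K[1,1]*z,z],-1)
    P=(p-f["t"])@f["R"]; P[z==0]=np.nan; return P
E
python3 - <<'E'
from h import *
for n in("side","top"):
    f=dict(np.load(n+"0.npz"));P=cloud(f); Q=(P-F)@Rz(YP)
    m=(Q[...,0]>.004)&(Q[...,0]<.018)&(abs(Q[...,1])<.014)&(Q[...,2]>.11)&(Q[...,2]<.2)
    print(n,m.sum())
    for v,u in np.argwhere(m): print(u,v,(Q[v,u]*1000).round(1), f["color"][v,u])
    # face plane check
    for a,b in ((.02,.18),):
        g=(abs(Q[...,0])<.006)&(abs(Q[...,1])<.015)&(Q[...,2]>.03)&(Q[...,2]<.18); print("face pts",g.sum(),np.median(Q[g],0) if g.sum() else '')
    # side-face / back edges
    g=(Q[...,0]>-.036)&(Q[...,0]<-.006)&(abs(abs(Q[...,1])-.0205)<.006)&(Q[...,2]>.03)&(Q[...,2]<.17);
    for s in(1,-1):
        h=g&(np.sign(Q[...,1])==s)
        if h.sum()>20: print("yface",s,h.sum(),np.median(Q[h][:,1]),np.polyfit(Q[h][:,0],Q[h][:,1],1))
    g=(abs(Q[...,0]+.041)<.006)&(abs(Q[...,1])<.017)&(Q[...,2]>.03)&(Q[...,2]<.17)
    if g.sum()>20:print("back",g.sum(),np.median(Q[g][:,0]),np.polyfit(Q[g][:,1],Q[g][:,0],1))
    import itertools
    # predicted projections of head for z
    for zs in(.14,.145,.15,.155,.16):
        t=np.linspace(0,2*np.pi,73);pts=[]
        for x in(.008,.012): pts.append(np.stack([x+0*t,.0085*np.cos(t),zs+.0085*np.sin(t)],-1))
        W=np.concatenate(pts)@Rz(YP).T+F; C=W@f["R"].T+f["t"];uv=C@f["K"].T;uv=uv[:,:2]/uv[:,2:]
        print(zs,uv.min(0).round(1),uv.max(0).round(1))
E
```

```text
side 18
347 287 [ 11.   -0.6 156.9] [87 89 90]
347 288 [  9.2   2.5 158.3] [79 81 83]
346 289 [ 11.2   2.5 154.3] [96 98 99]
347 289 [  8.9   2.9 156.2] [79 81 82]
346 290 [  9.7   5.  154.9] [92 95 96]
347 290 [  7.2   5.8 157.3] [76 77 78]
345 291 [ 10.1   7.9 154.8] [ 98 100 101]
346 291 [  9.5   5.4 152.7] [86 89 89]
347 291 [  8.    4.2 152.5] [65 67 68]
345 292 [  9.7   8.5 153. ] [90 92 93]
346 292 [  7.5   8.7 154.5] [78 80 81]
347 292 [  7.    6.  152.1] [59 61 61]
345 293 [  9.5   8.7 150.5] [85 87 88]
346 293 [  6.9   9.6 153. ] [70 72 74]
347 293 [  6.9   5.9 149.3] [56 58 59]
345 294 [ 10.2   7.3 145.8] [91 93 93]
346 294 [  7.9   7.7 147.7] [79 81 82]
347 294 [  7.3   5.1 145.6] [68 70 70]
face pts 0 
yface 1 687 0.021082341385293354 [0.00257959 0.02107371]
back 371 -0.04223167097186871 [-0.0055758  -0.04222448]
0.14 [343.7 288.8] [350.4 298.3]
0.145 [343.8 287. ] [350.5 296.5]
0.15 [343.8 285.2] [350.6 294.7]
0.155 [343.9 283.4] [350.6 292.9]
0.16 [344.  281.5] [350.7 291.1]
top 24
273 304 [ 11.8  -5.1 159. ] [88 88 91]
274 304 [ 11.3  -6.8 156. ] [82 83 84]
275 304 [ 
[... 457 characters left out ...]
 164.4] [90 91 93]
272 306 [  8.2  -1.9 157.1] [69 69 71]
273 306 [  7.8  -3.5 153.6] [62 62 64]
268 307 [  8.2   6.5 159.1] [106 106 109]
270 307 [  7.2   3.  154.9] [113 114 117]
271 307 [  6.7   0.9 154.9] [102 103 106]
272 307 [  6.3  -0.6 150.7] [67 67 68]
273 307 [  5.7  -2.9 153.1] [67 67 69]
270 308 [  5.2   3.5 154.6] [122 123 125]
271 308 [  4.7   1.2 156.6] [118 119 121]
272 308 [  4.2  -0.4 152.9] [74 74 76]
face pts 11 [ 0.002703   -0.00038517  0.15461813]
yface -1 90 -0.020509268370672844 [ 0.00568004 -0.02038847]
0.14 [267.8 303.3] [276.1 307.1]
0.145 [267.5 303.4] [275.8 307.2]
0.15 [267.2 303.4] [275.5 307.2]
0.155 [266.9 303.5] [275.2 307.3]
0.16 [266.6 303.5] [275.  307.3]
```

```bash
cat >> h.py <<'E'
F=np.array([.4682,.0697,0.]); ZS=.151
D=np.diag([1.,-1,-1]); G=np.array([.6042,-.1873,0]); TZ=.114
def tool(yaw): return Rz(yaw)@D
def st(tag=""):
    from plant import r
    s=r.state();print(tag,"t",round(s["time_s"],2),"p",(np.array(s["tool_pos"])*1000).round(1),"f",np.round(s["wrist_force"],2),"m",np.round(s["wrist_torque"],2),"g",round(s["gripper_width"],3));return s
E
python3 - <<'E'
from h import *
from plant import *
T=tool(YK)
print(solver.solve_ik(G+[0,0,TZ],T), solver.solve_ik(F+Rz(YP)@[.022,0,.21],tool(YP)))
set_gripper(.65)
r.movep(G+[0,0,.23],T); st("above")
hit=r.move_l(G+[0,0,TZ],vel=.1,stop_force=6); print(hit); st("down")
f=grab_frame("side");import cv2;cv2.imwrite("pics/g1.png",cv2.resize(f["color"][130:280,310:480],None,fx=4,fy=4)[:600,:,::-1])
E
```

```text
[ 22.23468256  27.40672729 -11.86981357  97.15273601   6.54864378
  56.11723739 -50.49654484] [ 20.05319937  10.29970887 -37.60305495 109.41719617   7.06068005
  62.56876458 -96.96660528]
above t 2.45 p [ 603.6 -189.4  230. ] f [-0.   -0.59 -0.38] m [-0.03 -0.01 -0.05] g 0.649
False
down t 3.76 p [ 604.9 -187.4  114.8] f [-0.21  0.1   0.59] m [ 0.   -0.01  0.06] g 0.649
```

View pics/g1.png

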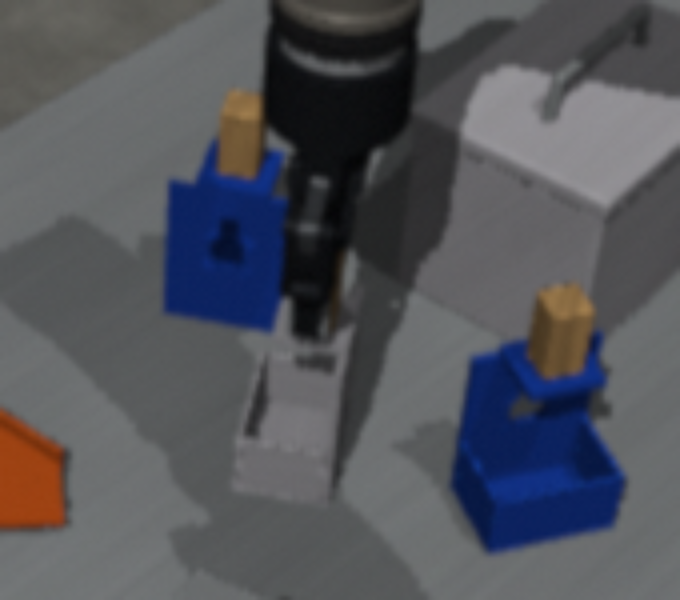

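The picture shows the fingers straddling the wooden grip at about crop (320,290), just above the flange. I'll close and lift, then look.

Run:
```python
from h import *
from plant import *
import cv2
set_gripper(0.0,grasp_force=100); a=st("closed")
r.move_l(np.array(a["tool_pos"])+[0,0,.08],vel=.1); st("lift")
r.wait(.3); s=st("settled")
for n in("side","top"):
    f=grab_frame(n);np.savez(n+"1.npz",**f)
a=np.load("side1.npz")["color"];b=np.load("top1.npz")["color"]
c=np.hstack([cv2.resize(a[110:260,320:470],(400,400)),cv2.resize(b[200:300,340:440],(400,400))]);cv2.imwrite("pics/l1.png",c[...,::-1])
print(s["tcp_rot"])
```

```text
closed t 4.2 p [ 604.7 -187.7  114.6] f [ 0.6  -0.7   1.06] m [-0.08 -0.07  0.05] g 0.269
lift t 5.16 p [ 604.  -187.6  193.6] f [-0.06  1.55 -2.97] m [-0.01  0.03 -0.05] g 0.268
settled t 5.46 p [ 604.5 -187.6  194.1] f [-0.13  0.16 -3.22] m [-0.    0.02 -0.03] g 0.264
[[ 8.52594471e-01  5.22572481e-01 -8.18498926e-04]
 [ 5.22572839e-01 -8.52594593e-01  2.95093279e-04]
 [-5.43640132e-04 -6.79320206e-04 -9.99999621e-01]]
```

View pics/l1.png

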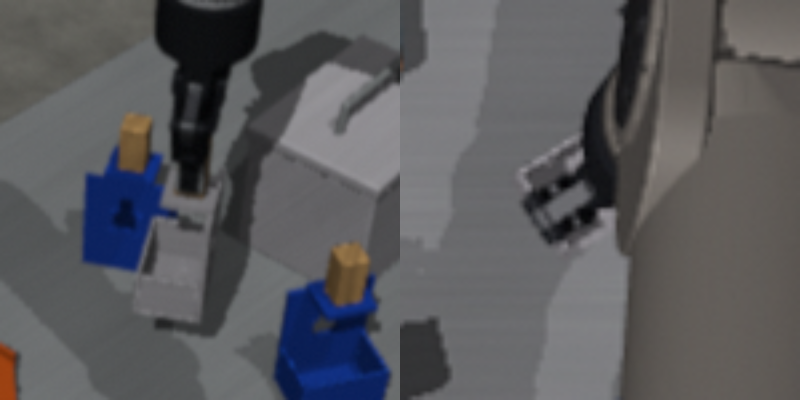

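The picture shows the pocket held upright, with air under its tray (crop 170,320). Now to the stand-off in front of the post.

```bash
cat >> h.py <<'E'
TZ=.1146
def tgt(x,y,zk):  # TCP for keyhole at post-frame (x,y), world height zk
    return F+Rz(YP)@np.array([x+.022,y,0])+[0,0,zk-.056+TZ]
def where():
    from plant import r
    s=r.state();q=Rz(YP).T@(np.array(s["tool_pos"])-F)
    q=q-[.022,0,TZ-.056]
    fl=Rz(YP).T@np.array(s["wrist_force"])
    print("t",round(s["time_s"],2),"key(post) mm",(q*1000).round(2),"fpost",fl.round(2),"m",np.round(Rz(YP).T@np.array(s["wrist_torque"]),2));return q,fl
E
python3 - <<'E'
from h import *
from plant import *
import cv2
p=tgt(.045,0,ZS)
r.movep(p+np.array([.03,-.03,.0]),tool(YP)); where()
r.move_l(p,vel=.1); r.wait(.3); where()
for n in("side","top"):
    f=grab_frame(n);np.savez(n+"2.npz",**f)
a=np.load("side2.npz")["color"];b=np.load("top2.npz")["color"]
c=np.hstack([cv2.resize(a[230:380,290:440],(400,400)),cv2.resize(b[240:340,220:320],(400,400))]);cv2.imwrite("pics/a1.png",c[...,::-1])
E
```

```text
t 6.53 key(post) mm [ 67.29 -38.17 151.06] fpost [-0.77 -0.03 -3.37] m [-0.03  0.03  0.03]
t 7.41 key(post) mm [ 45.15  -0.46 150.93] fpost [-0.2   0.21 -2.96] m [ 0.03  0.   -0.02]
```

View pics/a1.png

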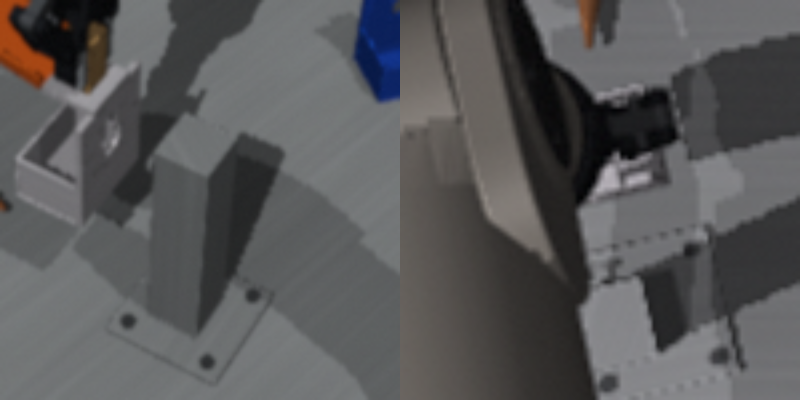

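The side view shows the plate's back with the keyhole at crop (112,125), facing the post. I'll measure pocket and post in that same image, so the calibration bias cancels.

Run:
```python
from h import *
import cv2
f=dict(np.load("side2.npz"));P=cloud(f);Q=(P-F)@Rz(YP)*1000
m=(abs(Q[...,0]-45)<6)&(abs(Q[...,1])<50)&(Q[...,2]>85)&(Q[...,2]<205)
q=Q[m];A=np.c_[q[:,1],q[:,2]-150,np.ones(len(q))]
c,*_=np.linalg.lstsq(A,q[:,0],rcond=None)
for _ in range(3):
    k=abs(A@c-q[:,0])<2.5; c,*_=np.linalg.lstsq(A[k],q[k,0],rcond=None)
print("plate n",k.sum(),"x=%.4f*y+%.4f*(z-150)+%.2f"%tuple(c))
q=q[k]; print(q.min(0),q.max(0)); 
mm=np.zeros_like(m);mm[tuple(np.argwhere(m)[k].T)]=1
for z0 in range(100,196,10):
    s=q[(q[:,2]>z0)&(q[:,2]<z0+10)]; print(z0,len(s),np.sort(s[:,1])[[0,1,-2,-1]].round(1) if len(s)>3 else '')
print("zmin by y",[ (y,q[abs(q[:,1]-y)<4,2].min().round(1),q[abs(q[:,1]-y)<4,2].max().round(1)) for y in range(-32,33,8) if (abs(q[:,1]-y)<4).any()])
h=(Q[...,0]>-38)&(Q[...,0]<-4)&(abs(Q[...,1]-20.5)<6)&(Q[...,2]>30)&(Q[...,2]<175);s=Q[h]
print("yface",len(s),np.median(s[:,1]),np.polyfit(s[:,0],s[:,1],1))
h=(abs(Q[...,0]+41)<6)&(abs(Q[...,1])<17)&(Q[...,2]>30)&(Q[...,2]<170);s=Q[h]
print("back",len(s),np.median(s[:,0]),np.polyfit(s[:,1],s[:,0],1))
h=(abs(Q[...,0]+20)<30)&(abs(Q[...,1])<28)&(abs(Q[...,2]-188)<6);s=Q[h]
print("top",np.median(s[:,2]),cv2.minAreaRect(s[:,:2].astype(np.float32)))
# project expected keyhole outline
W=(np.array([[.045,0,.151]])@Rz(YP).T+F);C=W@f["R"].T+f["t"];uv=C@f["K"].T;print("pred key px",uv[:,:2]/uv[:,2:])
img=cv2.resize(f["color"][245:325,290:370],None,fx=7,fy=7,interpolation=0)
E1=[]
t=.004556
oc=np.array([[11,-t*1000],[11,t*1000],[5.75,9.8],[5.75,26],[-5.75,26],[-5.75,9.8],[-11,t*1000],[-11,-t*1000],[-t*1000,-11],[t*1000,-11]])/1000
def draw(o,x,zc,col,S=7):
    W=np.c_[np.full(len(o),x),o[:,0],zc+o[:,1]]@Rz(YP).T+F;C=W@f["R"].T+f["t"];uv=C@f["K"].T;uv=uv[:,:2]/uv[:,2:]
    cv2.polylines(img,[((uv-[290,245]+.5)*S).astype(np.int32)],True,col,1)
draw(oc,.045,.151,(255,0,0))
draw(np.array([[-38,-56],[38,-56],[38,44],[-38,44]])/1000,.045,.151,(0,255,0))
a=np.linspace(0,6.28,40);draw(np.c_[.0085*np.cos(a),.0085*np.sin(a)],.012,.151,(255,255,0))
draw(np.array([[-20.5,0],[20.5,0],[20.5,188],[-20.5,188]])/1000,0,0,(0,255,255))
draw(np.array([[-20.5,0],[20.5,0],[20.5,188],[-20.5,188]])/1000,-.041,0,(0,255,255))
cv2.imwrite("pics/a2.png",img[...,::-1])
```

```text
plate n 856 x=0.0018*y+0.0034*(z-150)+44.50
[ 42.28753039 -38.90247033  90.1461953 ] [ 47.2498097   39.56194972 202.19748968]
100 82 [-37.6 -35.9  38.7  38.8]
110 81 [-36.  -35.6  38.2  38.4]
120 70 [-37.7 -35.5  37.6  38.2]
130 80 [-37.1 -35.2  38.2  38.7]
140 70 [-38.8 -38.1  39.1  39.6]
150 64 [-38.9 -38.4  38.8  39.5]
160 83 [-38.7 -38.6  39.   39.1]
170 79 [-37.8 -37.5  38.2  38.8]
180 91 [-38.2 -37.8  38.2  38.8]
190 107 [-37.6 -37.5  37.7  38. ]
zmin by y [(-32, np.float64(95.2), np.float64(194.8)), (-24, np.float64(93.6), np.float64(198.9)), (-16, np.float64(94.6), np.float64(200.8)), (-8, np.float64(95.7), np.float64(201.3)), (0, np.float64(94.7), np.float64(199.2)), (8, np.float64(93.2), np.float64(199.6)), (16, np.float64(94.2), np.float64(201.0)), (24, np.float64(90.1), np.float64(202.2)), (32, np.float64(95.1), np.float64(195.0))]
yface 820 20.611024182351986 [1.20399458e-03 2.06168860e+01]
back 374 -41.592288245412306 [-2.83009834e-03 -4.15935587e+01]
top 186.51561132009329 ((-20.6816463470459, 0.20388031005859375), (45.65632247924805, 42.731231689453125), 89.89629364013672)
pred key px [[330.9137786  282.12756131]]
```

View pics/a2.png

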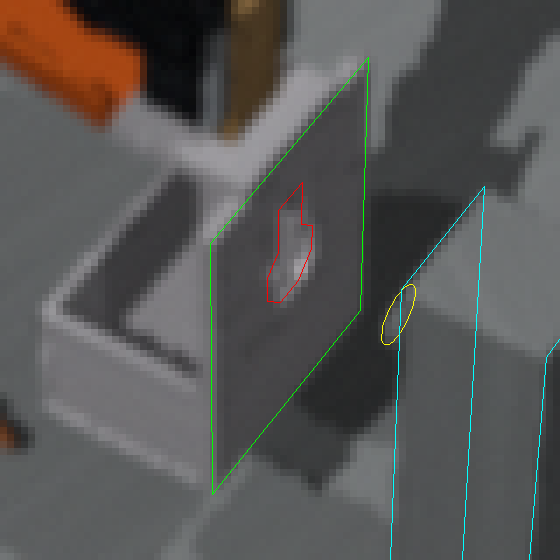

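The overlay fits well: the predicted plate and keyhole outlines match the picture, keyhole at (290,255) in the crop, and the post agrees within about 0.5 mm. Next I'll fit the stud height from the first side picture.

Run:
```python
from h import *
import cv2
for nm in("side0","side2"):
    f=dict(np.load(nm+".npz"));g=cv2.cvtColor(f["color"],cv2.COLOR_RGB2GRAY).astype(int)
    print(nm);print(g[282:300,341:352])
    P=cloud(f);Q=(P-F)@Rz(YP)
    m=(Q[...,0]>.005)&(Q[...,0]<.018)&(abs(Q[...,1])<.014)&(Q[...,2]>.11)&(Q[...,2]<.2)
    post=(Q[...,0]<.005)&(Q[...,0]>-.06)&(abs(Q[...,1])<.03)&(Q[...,2]>.02)
    best=[]
    for dx in(-.001,-.0005,0,.0005):
     for zs in np.arange(.135,.168,.0005):
        t=np.linspace(0,2*np.pi,60);pts=[]
        for x in(.008,.012): pts.append(np.stack([x+dx+0*t,.0085*np.cos(t),zs+.0085*np.sin(t)],-1))
        W=np.concatenate(pts)@Rz(YP).T+F;C=W@f["R"].T+f["t"];uv=C@f["K"].T;uv=uv[:,:2]/uv[:,2:]
        im=np.zeros((480*8,640*8),np.uint8)[2200:2450,2700:2860]
        hull=cv2.convexHull((((uv+.5)*8)-[2700,2200]).astype(np.int32))
        im=np.zeros((480,640),np.float32)
        big=np.zeros((30*8,30*8),np.uint8); cv2.fillPoly(big,[((uv+.5-[335,275])*8).astype(np.int32)[cv2.convexHull(uv.astype(np.float32),returnPoints=False)[:,0]]],1)
        cov=big.reshape(30,8,30,8).mean((1,3))>.5
        M=m[275:305,335:365];V=~post[275:305,335:365]
        c=cov&V; best.append(((c&M).sum()/(c|M).sum(),dx,round(zs,4)))
    best.sort(reverse=True);print(best[:8])
```

```text
side0
[[109 108 109 109 108 108 109 109 107 104 103]
 [109 109 107 108 108 109 109 108 104 104 104]
 [108 108 108 109 110 111 110 106 102 103 102]
 [109 107 109 110 110 110 107 105 103 104 102]
 [109 109 109 109 109 106 100 103 105 103 105]
 [109 110 109 110 107 100  89  92  99 102 105]
 [110 110 110 109 106  97  81  77  82  91  99]
 [109 110 109 107 106  98  81  74  73  77  83]
 [109 108 109 108 103  94  77  73  74  75  75]
 [108 108 110 107 100  88  67  69  73  75  76]
 [109 109 108 104  92  80  60  69  75  76  76]
 [110 109 108 101  87  72  58  69  74  74  76]
 [108 108 109 104  92  81  69  71  73  75  77]
 [109 108 108 108 105  95  80  74  75  74  77]
 [108 109 109 109 109 101  84  75  74  75  74]
 [108 108 110 109 106 100  84  74  74  75  75]
 [108 109 108 106 105  99  83  74  74  75  75]
 [109 107 105 106 105  99  81  73  74  74  76]]
[(np.float64(0.9473684210526315), -0.001, np.float64(0.1505)), (np.float64(0.9473684210526315), -0.001, np.float64(0.15)), (np.float64(0.9), 0, np.float64(0.15)), (np.float64(0.9), -0.0005, np.float64(0.1505)), (np.float64(0.9), -0.0005, np.float6
[... 791 characters left out ...]
  63  78  83  84  84]
 [ 41  41  39  40  43  47  60  77  83  83  84]
 [ 41  41  41  41  40  45  60  77  83  84  84]
 [ 42  41  42  41  40  44  61  79  82  83  84]
 [ 41  40  42  41  40  46  63  78  84  84  83]
 [ 40  41  40  40  41  50  68  82  84  83  84]]
[(np.float64(0.9473684210526315), -0.001, np.float64(0.1505)), (np.float64(0.9473684210526315), -0.001, np.float64(0.15)), (np.float64(0.9), 0, np.float64(0.15)), (np.float64(0.9), -0.0005, np.float64(0.1505)), (np.float64(0.9), -0.0005, np.float64(0.149)), (np.float64(0.8947368421052632), -0.001, np.float64(0.1515)), (np.float64(0.8947368421052632), -0.001, np.float64(0.151)), (np.float64(0.8947368421052632), -0.001, np.float64(0.1495))]
```

The stud is at z ≈ 150.5 mm. I'll approach gently with a force stop.

```bash
sed -i 's/ZS = *.151/ZS=.1505/; s/ZS=.151/ZS=.1505/' h.py
python3 - <<'E'
from h import *
from plant import *
r.move_l(tgt(.017,0,ZS),vel=.05); r.wait(.3); q,f=where()
off=np.array([0,-q[1],ZS-q[2]])
print("hit",r.move_l(tgt(-.003,off[1],ZS+off[2]),vel=.012,stop_force=4)); where(); r.wait(.3); where()
E
```

```text
t 8.52 key(post) mm [1.7180e+01 6.0000e-02 1.5045e+02] fpost [ 0.15  0.29 -2.39] m [-0.05 -0.02  0.03]
hit True
t 9.9 key(post) mm [5.0000e-02 0.0000e+00 1.5031e+02] fpost [ 2.08  0.64 -1.2 ] m [-0.01 -0.61  0.05]
t 10.2 key(post) mm [1.0000e-02 0.0000e+00 1.4981e+02] fpost [ 3.98 -0.47 -1.34] m [-0.05 -0.99  0.02]
```

The first try went through: the plate reached x ≈ 0 (the face), well past the head tip at 12 mm. I'll hold step 2 and back off about 1.2 mm, staying behind the head, then slide down.

Run:
```python
from h import *
from plant import *
r.move_l(tgt(.0012,0,ZS),vel=.01); r.wait(.3); q,f=where()
print("hit",r.move_l(tgt(.0012,0,ZS-.012),vel=.015,stop_force=5)); where(); r.wait(.2); where()
```

```text
t 10.91 key(post) mm [ 4.5000e-01 -2.0000e-02  1.5022e+02] fpost [ 0.68 -1.14 -2.51] m [ 0.01  0.01 -0.03]
hit False
t 11.86 key(post) mm [1.3100e+00 2.0000e-02 1.3861e+02] fpost [-0.36  0.69 -3.65] m [-0.01 -0.04  0.07]
t 12.06 key(post) mm [  1.27  -0.   138.59] fpost [ 0.72  0.09 -2.93] m [0.01 0.02 0.  ]
```

Run:
```python
from h import *
from plant import *
import cv2
print("hit",r.move_l(tgt(.0012,0,ZS-.026),vel=.012,stop_force=4)); where(); r.wait(.3); where()
for n in("side","top"):
    f=grab_frame(n);np.savez(n+"3.npz",**f)
a=np.load("side3.npz")["color"];b=np.load("top3.npz")["color"]
c=np.hstack([cv2.resize(a[230:380,290:440],(400,400)),cv2.resize(b[260:340,235:315],(400,400))]);cv2.imwrite("pics/k1.png",c[...,::-1])
```

```text
hit True
t 12.87 key(post) mm [ 1.2000e+00 -1.0000e-02  1.2862e+02] fpost [-0.3   0.52  4.88] m [-0.01  0.08  0.01]
t 13.17 key(post) mm [1.1800e+00 1.0000e-02 1.2857e+02] fpost [ 0.14 -0.13  5.45] m [-0.    0.03 -0.02]
```

View pics/k1.png

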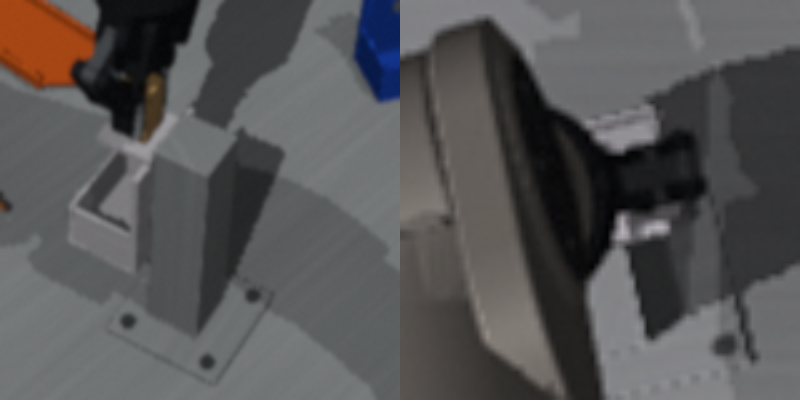

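It stopped at 128.6 mm, which is 22 mm below the stud, with about 8 N of support, so it is locked home. The picture shows the plate flush against the post at crop (145,200). Next: ease the load, release and withdraw straight up.

Run:
```python
from h import *
from plant import *
import cv2
q,_=where()
r.move_l(tgt(.0012,0,q[2]+.0003),vel=.01); r.wait(.2); where()
set_gripper(.3); where(); set_gripper(.6); r.wait(.3); q,f=where()
s=r.state(); p=np.array(s["tool_pos"])
print("hit",r.move_l(p+[0,0,.09],vel=.07,stop_force=4)); where()
p=np.array(r.state()["tool_pos"])
r.move_l(p+[.0,-.12,.05],vel=.12);r.move_l(np.array(r.state()["tool_pos"])+[.0,-.12,.0],vel=.15); r.wait(.5); where(); st()
for n in("side","top"):
    f=grab_frame(n);np.savez(n+"4.npz",**f)
a=np.load("side4.npz")["color"];b=np.load("top4.npz")["color"]
c=np.hstack([cv2.resize(a[230:380,290:440],(400,400)),cv2.resize(b[260:340,235:315],(400,400))]);cv2.imwrite("pics/e1.png",c[...,::-1])
cv2.imwrite("pics/e2.png",b[...,::-1])
```

```text
t 13.27 key(post) mm [ 1.1700e+00 -1.0000e-02  1.2855e+02] fpost [0.47 0.07 5.7 ] m [ 0.01 -0.01 -0.07]
t 13.82 key(post) mm [ 1.2200e+00 -1.0000e-02  1.2874e+02] fpost [0.4  0.62 0.21] m [ 0.02 -0.08 -0.02]
t 14.04 key(post) mm [  0.81  -0.   128.59] fpost [ 0.4   0.15 -0.68] m [0.04 0.01 0.03]
t 14.71 key(post) mm [  1.19  -0.   128.86] fpost [-0.16 -0.61  0.53] m [0.02 0.01 0.02]
hit False
t 16.14 key(post) mm [8.5000e-01 2.0000e-02 2.1832e+02] fpost [-0.06  0.57 -0.03] m [ 0.02 -0.06 -0.01]
t 18.82 key(post) mm [ -54.63 -232.36  268.  ] fpost [-0.27 -0.09  0.99] m [-0.02  0.    0.01]
 t 18.82 p [ 490.3 -163.9  326.6] f [-0.24 -0.15  0.99] m [-0.02 -0.    0.01] g 0.603
```

View pics/e1.png

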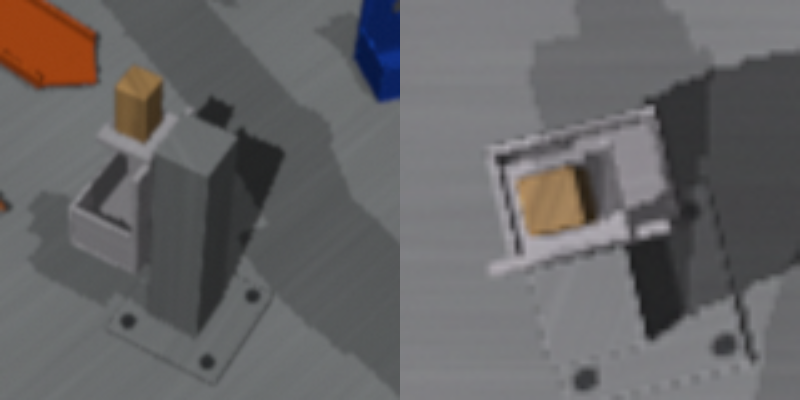

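View pics/e2.png

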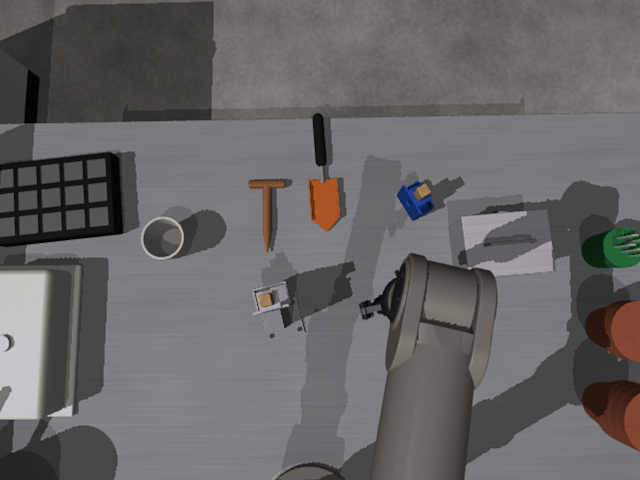

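The pictures show the pocket hanging flat on the post with its grip free (top 265,299). The dibber, trowel, pot and caddy are where they were. I'll check the pose numerically, then hand in.

Run:
```python
from h import *
import cv2
from plant import *
for n in("side","top"):
    P=cloud(dict(np.load(n+"4.npz")));Q=(P-F)@Rz(YP)*1000
    def rc(z0,z1,x0=-3,x1=70):
        m=(Q[...,0]>x0)&(Q[...,0]<x1)&(abs(Q[...,1])<45)&(Q[...,2]>z0)&(Q[...,2]<z1);return np.median(Q[m][:,2]).round(1),[np.round(t,1) for t in cv2.minAreaRect(Q[m][:,:2].astype(np.float32))]
    print(n,"grip",rc(217,228,5,45),"rim",rc(108,116,5,70))
    P0=cloud(dict(np.load(n+"0.npz")))
    # moved bystanders
    c0=np.load(n+"0.npz")["color"].astype(int);c1=np.load(n+"4.npz")["color"].astype(int)
    for nm,(u,v) in dict(pot=(163,238),trowel=(325,200),dibber=(267,215),caddy=(510,255)).items():
        if n=="top": print(nm,(np.nanmedian(P[v-8:v+8,u-8:u+8]-P0[v-8:v+8,u-8:u+8],(0,1))*1000).round(1))
st("final"); r.hand_in()
```

```text
side grip (np.float64(221.2), [array([22.2,  1.5]), array([25.1, 24.9]), np.float64(88.1)]) rim (np.float64(111.0), [array([44.4, 18.7]), array([38.1, 76.3]), np.float64(37.2)])
top grip (np.float64(222.9), [array([24.1, -0. ]), array([23.2, 23.9]), np.float64(0.4)]) rim (np.float64(112.8), [array([30.8, -0.5]), array([50.4, 76.3]), np.float64(0.0)])
pot [-0.  -0.   0.1]
trowel [ 0. -0. -0.]
dibber [ 0.   0.  -0.3]
caddy [ 0.  -0.1 -0.3]
final t 18.92 p [ 490.3 -164.   326.6] f [ 0.28  0.38 -0.26] m [-0.07  0.01 -0.06] g 0.6
the job is handed in; nothing more can be done
```

The aluminium tool pocket is hanging on the post, locked behind the stud head, and I have handed the job in after about 19 s of the 67 s allowed. No verdict was reported.

**What I did**
- **Grasp:** I gripped the pocket by its wooden grip, lifted it, and lined it up with the post in the camera images. I estimated the stud at about 150.5 mm above the bench.
- **Entry:** The keyhole went over the stud head on the first try. The plate reached the post's face under a force stop, with about 4 N at the wrist.
- **Lock:** I slid the pocket down until it stopped 22 mm lower, eased off the load (about 8 N at the stop), then let go and withdrew upward.

**Last checks**
- **Pocket pose:** In the top camera, the grip and tray sit within about 1 mm of the post's centre line and about 2 mm or less of the expected distance from its face, with under 0.5° of turn. The grip top is at 223 mm, and the pocket looks flat against the post with only a slight lean, if any.
- **Bystanders:** In the top view, the pot, trowel, dibber and caddy shifted less than 0.5 mm.
- **Gripper:** It was open and well clear, with no force on it beyond noise.

**Disagreements**
- **Side camera offset:** The side camera read 1–2 mm differently from the top one: grip 1.5 mm sideways, height 221 mm against 223 mm. That is within its stated calibration.
- **Tray fit:** The side camera's fit of the tray rim was not usable, probably because the post hides part of it.

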